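# Seat the specimen carrier on the splined drive and key its cap on

## Robot

A 6-joint arm with a two-finger parallel gripper is mounted at the origin on the work surface. World frame = base frame: x ahead of the robot, y to its left, z up, the work surface at z = 0. Lengths are in mm, angles in rad, forces in N, time in s.
With the tool pointing down it reaches from about 400 to 925 mm from the base axis. Payload 12.5 kg.
Tool frame: the origin (TCP) lies on the mounting face of the last link; the fingertips stand 190 mm ahead of it and the grasp point (between the pads) lies 171 mm ahead of it; z points along the fingers, y is the line along which they close (so a half turn about z gives the same grasp; the last joint's range is limited). The gripper opens to 95 mm and grips with 3 to 60 N. Pads are 20 mm wide; open, the fingers measure 119 mm over their backs; the gripper's body (75 mm by 180 mm) begins 59 mm behind the grasp point.
Start: joints at [-1.388, 0.491, 1.559, -0, 1.092, -0.106], TCP at [178.021, -599.111, 404.761] pointing down, gripper open.
Joint ranges: [-3.1, 3.1], [-0.84, 2.19], [0.05, 2.79], [-1.13, 4.28], [0.06, 2.93], [-2.69, 2.69]. Speed limits (rad/s): [2.22, 2.22, 2.79, 3.14, 3.14, 3.14].

## Interface

Orientations are given as [roll, pitch, yaw] about the fixed x, y, z axes, in that order (R = Rz(yaw) Ry(pitch) Rx(roll)).
In Python, from cell import env gives the robot as it stands.
- The arm moves only by the tool carry_out, never from a script. Its argument "series" is a list of rows, each a list of 5 numbers: the shift along the tool's x, y, z in m, then the turn about the tool's z in degrees, then the opening, from 0 (shut) to 1 (fully open). A call has 1 to 20 rows; each row is the pose to reach, as a shift and turn from the pose commanded when the call began, along the tool's axes at that moment; what a row does not reach only later rows make up. A row lasts 1/8 s, in which the tool goes at most 62.5 mm and 10.7 degrees, less where a joint would pass 70% of its speed; a pose out of reach is approached as far as the arm can. A call with a gripper value outside its range is refused whole. The fingers move at their own pace and stop on an object; the grip force is fixed at half the most. Time passes only in rows, so rows that repeat a pose let the fingers close. It gives the time, the measured TCP pose, the force, the opening and the grip force at its end, in the units of the state.
- env.state(): the state, without advancing time (a new reading comes with each control period).
- env.read_camera(name): name is "scene" or "top" or "wrist"; returns (picture, depth): 384x512x3 uint8, red, green, blue; 384x512 float32, mm along the optical axis (not along the pixel's ray), 0 where there is no reading.
- env.get_calibration(name): a dict with "intrinsics" (3x3 intrinsics, pixels), "D" ([k1, k2, p1, p2, k3] as OpenCV has them; the pictures are not rectified), "cam_to_world" (4x4, takes a point from camera to world coordinates); the wrist camera has in their place "T_tool_cam" (4x4, takes a point from camera to tool coordinates, whose origin is the TCP and whose axes are the flange's). Camera axes: x right, y up, looking along -z (the intrinsics and any distortion apply to the point x, -y, -z); pixel columns grow to the right and rows downward; lengths in mm; the calibration is good to about 2 mm. A picture is of the moment at which its call begins: read the wrist's pose just before it. get_calibration takes no time and is no camera call.
- env.job_done(): hands the job in; it is judged then, once.
The state is a dict: "t": time; "joints": joint angles; "qvel": joint speeds; "tau": joint torques, N m; "eef_pos": TCP position; "tcp_rot": TCP orientation; "ft_force": force on the tool from outside, world axes, zero at the start; "moment": the same for the moment, N m; "opening": opening from 0.0 (shut) to 1.0 (fully open); "grip_force": force on a finger pad.
Only numpy, scipy, OpenCV 4.12 (cv2) and the standard library are available. Lean on these libraries where they do the work, as an engineer would, in place of code of your own. Each camera call takes 0.05 s, during which the arm holds its last target. There are 200 camera calls.

## Task

The specimen carrier on the small polisher drive is riding high, because its slots miss the splines of the hub under it: turn it round where it sits, without lifting it off, and press it until it drops fully home. Only then fetch the three-armed cap from the bench and stack it on the carrier so that its three lugs drop into the carrier's slots and it lies flat. Let go of everything and leave the other things on the bench where they are.

Things in the scene. Friction and masses are not known exactly. Their poses are not given: they have to be found in the camera images.
- hub_seat (a point): Centre of the flat seat, 70 mm over the bench, on the fixed polisher drive (white box 240 x 240 x 50 mm, dark round table 172 mm across). z up. On the seat: a pilot 48 mm across, 18.5 mm tall, and three splines 120 degrees apart, one along own x: 13 mm wide, 12 mm tall, to 45 mm from the axis. In line with each a steel index block, 13 mm wide, sticks 14 mm out of the table's rim.
- seal (a joint): How far (m) the rubber ring (148 mm outside, 112 inside) round the hub is pushed down: 0 = its top 14 mm over the seat, carrying the carrier 2 mm clear of the splines; 0.014 = flush with the seat. No spring: about 10 N of friction, more than the carrier's weight; it stays where pushed. Press the carrier with 6 to 15 N, within 65 mm of the axis to keep it level.
- carrier: Loose aluminium disc, 160 mm across, 26 mm thick, 0.5 kg, centred by the pilot. Origin: centre of underside, z up; 14 mm above the seat at the start, on the seat when home. Three radial slots through it, 120 degrees apart, one along own x, 18 mm wide, ending 48 mm from the axis. Any slot fits any spline (within about 3 degrees) and any lug of the cap. It has studs to push on.
- carrier_top (a point): Centre of the carrier's flat top, 26 mm above its origin. The middle 56 mm is closed, so the slots show from 28 to 48 mm from the axis; splines enter them from below, the cap's lugs from above.
- stud (a point): Top centre of one of the carrier's three equal upright steel studs: 14 mm across, 28 mm tall above the carrier's top, 65 mm from its axis, at 60, 180 and 300 degrees from own x (midway between slots). The carrier can be pushed round by them. This is the one at 60 degrees.
- cap: Loose steel cap, 0.35 kg, three flat arms 120 degrees apart, one along own x, 18 mm wide, reaching 48 mm. Under each a lug 12 mm wide, 10 mm tall, 31 to 45 mm from the axis; it stands on them. Origin: on the axis at the lugs' lower ends, z up. Plate 10 to 20 mm above that. Home on the carrier, the origin is 16 mm above the carrier's origin (26 mm if the lugs miss the slots).
- cap_handle (a point): Top centre of the cap's black bar handle, 65 mm above the cap's origin: 60 mm long (cap's x), 20 mm wide (cap's y), 45 mm tall.
- weight: Plain round weight, 90 mm across, 20 mm thick, with the same handle but no arms or lugs; a bystander to leave alone. Origin: centre of its underside.
- jar: Amber glass jar, 72 mm across, 90 mm tall; a bystander to leave alone. Origin: centre of its underside.
- wrench: Steel wrench, 170 mm long; a bystander to leave alone. Origin: in the middle of its length, at its underside.
- wheel: Brass cutting wheel lying flat, 120 mm across, 6 mm thick; a bystander to leave alone. Origin: centre of its underside.
- mount: Black moulded specimen, 40 mm across, 28 mm tall; a bystander to leave alone. Origin: centre of its underside.
Mind the look-alikes: they are no part of the job. What is shaped like the carrier but purple or yellow is not meant.

How it is judged (in metres and radians):
On the way, in this order (a step that is already met when the one before it is completed fails the run):
1. the carrier is home on the seat while the cap is still away from it (z of carrier in the frame of hub_seat below 0.003 m and horizontal distance between carrier and hub_seat below 0.005 m and angle between carrier's own z axis and vertical below 0.04 rad and horizontal distance between cap and carrier above 0.1 m), for 0.2 s.
2. the cap lies on the carrier with its lugs in the slots (z of carrier in the frame of hub_seat below 0.003 m and horizontal distance between carrier and hub_seat below 0.005 m and angle between carrier's own z axis and vertical below 0.04 rad and z of cap in the frame of carrier between 0.01 and 0.019 m and horizontal distance between cap and carrier below 0.006 m and angle between cap's own z axis and vertical below 0.05 rad), for 0.2 s.
At the end, for the whole second after the job is handed in: The carrier lies home on the drive's seat (underside within 3 mm of it, centred within 5 mm, level within about 2 degrees), the cap lies on it with its lugs in the slots (origin 10 to 19 mm above the carrier's, axes within 6 mm, level within about 3 degrees), both at rest (all of step 2 and linear speed of each of cap, carrier below 0.02 m/s); the robot touches nothing.
It fails at once if the carrier is lifted off the hub (more than 30 mm over the seat) or tipped by more than 20 degrees (z of carrier in the frame of hub_seat above 0.03 m or angle between carrier's own z axis and vertical above 0.35 rad).
It fails at once if another thing on the bench is moved by more than 30 mm (distance of any of weight, jar, wrench, wheel, mount from where it was at the start of the episode above 0.03 m).
It also fails if it takes over 48 s, if anything falls off the work surface, if the arm or the gripper's body presses on something with over 40 N, if the wrist force passes 120 N, or if a joint passes its speed limit or range.

## Working session

There is one attempt and no reset: what is moved stays moved. The work goes in short steps, Python scripts to look and compute and a tool call to move; the robot and the scene stay as the last step left them, time stands still between calls to the robot, and variables do not carry over. Pictures are saved under pics/ and viewed, at most 10 in all, crops included, and the job is handed in when it is done.

Besides the shell and the picture viewer there is one more tool, called after "Call:" as name(argument=value, ...) on one line, values as JSON. carry_out: Moves the arm, as the interface text tells. Its arguments: {"type":"object","properties":{"series":{"type":"array","items":{"type":"array","items":{"type":"number"}}}},"required":["series"]}

```bash
mkdir -p pics; ls
cat > h.py <<'E'
import numpy as np,cv2
from cell import env
from scipy.spatial.transform import Rotation as R
def shot(name,fn=None):
    s=env.state(); c=env.get_calibration(name); p,d=env.read_camera(name)
    if fn: cv2.imwrite('pics/'+fn,cv2.cvtColor(p,cv2.COLOR_RGB2BGR))
    if 'cam_to_world' in c: T=np.array(c['cam_to_world'])
    else:
        W=np.eye(4); W[:3,:3]=R.from_euler('xyz',s['tcp_rot']).as_matrix(); W[:3,3]=s['eef_pos']
        T=W@np.array(c['T_tool_cam'])
    K=np.array(c['intrinsics'],float);D=np.array(c['D'],float)
    h,w=d.shape; vv,uu=np.mgrid[:h,:w]
    n=cv2.undistortPoints(np.stack([uu,vv],-1).reshape(-1,1,2).astype(float),K,D).reshape(h,w,2)
    P=np.stack([n[...,0]*d,-n[...,1]*d,-d,np.ones_like(d)],-1)@T.T
    P=P[...,:3]; P[d==0]=np.nan
    return p,d,P
E
python3 - <<'E'
from h import *
s=env.state(); print({k:np.round(v,3) for k,v in s.items()})
p,d,P=shot('top','top0.png'); np.save('top0.npy',P); 
p2,d,P=shot('scene','sc0.png'); np.save('sc0.npy',P)
E
```

```text
pics
{'t': np.float64(0.0), 'joints': array([-1.388,  0.492,  1.559, -0.   ,  1.092, -0.106]), 'qvel': array([ 0.   , -0.001, -0.001, -0.001,  0.001, -0.002]), 'tau': array([ 1.0000e-03, -6.1264e+01, -2.5818e+01,  6.9000e-02,  4.8000e-02,
       -0.0000e+00]), 'eef_pos': array([ 178.   , -599.063,  404.152]), 'tcp_rot': array([-3.14 , -0.   ,  0.289]), 'ft_force': array([-0.583,  0.285,  0.27 ]), 'moment': array([0.013, 0.014, 0.052]), 'grip_force': np.float64(0.0), 'opening': np.float64(0.999)}
```

View pics/top0.png

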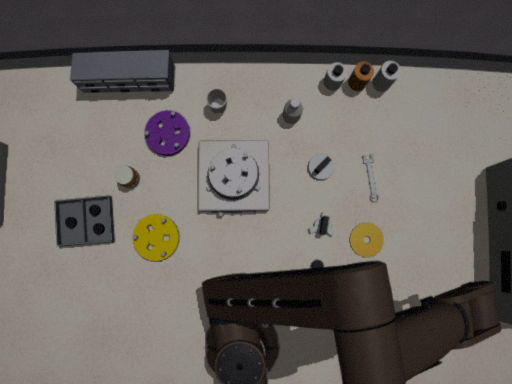

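View pics/sc0.png

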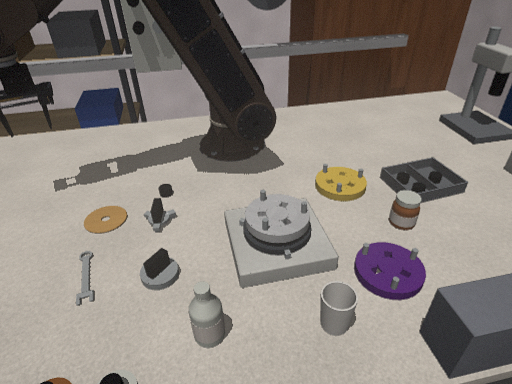

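The top picture shows the carrier on the drive at about (233,172), the cap at (322,226) and the weight at (321,165). The scene picture agrees, with the cap at (158,215). I'll take coarse positions first.

Run:
```python
from h import *
P=np.load('top0.npy')
for u,v in [(233,172),(204,146),(266,208),(322,226),(324,222),(321,165),(367,250),(240,365),(318,265)]: print(u,v,np.round(P[v,u]))
def box(c,r,zlo,zhi):
    m=(np.hypot(P[...,0]-c[0],P[...,1]-c[1])<r)&(P[...,2]>zlo)&(P[...,2]<zhi); return P[m]
c=P[172,233]
q=box(c,130,100,118); print('disc',np.median(q,0),(q.max(0)+q.min(0))/2,np.ptp(q,axis=0))
q=box(c,100,122,150); print('studs',np.round(q))
c=P[226,322]; q=box(c,70,30,80); print('handle',q.mean(0),np.round(q))
c=env.get_calibration('wrist');print(np.round(c['T_tool_cam'],3),c['intrinsics'],c['D'])
```

```text
233 172 [576.  28. 110.]
204 146 [674. 130.  49.]
266 208 [465. -81.  52.]
322 226 [ 405. -265.   65.]
324 222 [ 418. -270.   76.]
321 165 [ 609. -264.   66.]
367 250 [ 326. -430.    6.]
240 365 [  3.  -3. 286.]
318 265 [ 276. -256.   30.]
disc [575.70408842  28.99626145 109.50212682] [576.62552284  30.20342983 109.12857536] [158.19285482 159.16569029  17.65599051]
studs [[632. -10. 141.]
 [633. -14. 136.]
 [630.  -7. 138.]
 [628. -11. 145.]
 [628. -14. 144.]
 [630. -17. 138.]
 [627.  -7. 135.]
 [627. -10. 133.]
 [627. -14. 137.]
 [627. -17. 135.]
 [622.  -7. 143.]
 [623. -10. 137.]
 [622. -14. 142.]
 [624. -17. 134.]
 [622.  -7. 128.]
 [620. -11. 140.]
 [620. -14. 136.]
 [623. -17. 122.]
 [593.  97. 141.]
 [594.  95. 134.]
 [593.  91. 139.]
 [591. 101. 136.]
 [590.  98. 137.]
 [590.  94. 137.]
 [590.  91. 139.]
 [591.  88. 133.]
 [587. 101. 137.]
 [587.  97. 140.]
 [587.  94. 140.]
 [587.  91. 139.]
 [586.  87. 143.]
 [584.  97. 139.]
 [584.  94. 137.]
 [583.  91. 143.]
 [585.  88. 129.]
 [583.  98. 124.]
 [582.  95. 131.]
 [582.  91. 131.]
 [520.  11. 136.]
 [520.   8. 141.]
 [521.
[... 2819 characters left out ...]
86. -261.   44.]
 [ 385. -261.   68.]
 [ 385. -265.   62.]
 [ 385. -269.   62.]
 [ 385. -272.   64.]
 [ 385. -275.   65.]
 [ 385. -279.   62.]
 [ 382. -260.   51.]
 [ 382. -261.   67.]
 [ 382. -266.   56.]
 [ 382. -270.   56.]
 [ 382. -272.   64.]
 [ 382. -275.   63.]
 [ 382. -279.   62.]
 [ 380. -263.   34.]]
[[-1.0000e-03  9.6500e-01  2.6300e-01  7.4120e+01]
 [ 1.0000e+00  1.0000e-03  0.0000e+00  6.9500e-01]
 [ 0.0000e+00  2.6300e-01 -9.6500e-01  2.0908e+01]
 [ 0.0000e+00  0.0000e+00  0.0000e+00  1.0000e+00]] [[280.70935711   0.         255.034783  ]
 [  0.         280.70935711 193.88067679]
 [  0.           0.           1.        ]] [0.01524192 0.         0.         0.         0.        ]
```

Call:
carry_out(series=[[0.047, -0.041, 0, 0, 1], [0.093, -0.081, 0, 0, 1], [0.14, -0.122, 0, 0, 1], [0.187, -0.163, 0, 0, 1], [0.234, -0.204, 0, 0, 1], [0.28, -0.244, 0, 0, 1], [0.327, -0.285, 0, 0, 1], [0.374, -0.326, 0, 0, 1], [0.42, -0.367, 0, 0, 1], [0.467, -0.407, 0, 0, 1], [0.514, -0.448, 0, 0, 1], [0.56, -0.489, 0, 0, 1], [0.56, -0.489, 0, 0, 1], [0.56, -0.489, 0, 0, 1], [0.56, -0.489, 0, 0, 1]])

```text
t: 1.98
eef_pos: [575.1, 28.0, 404.8]
tcp_rot: [3.141, 0.0, 0.287]
ft_force: [0.2, 0.1, -0.4]
opening: 1.001
grip_force: 0.0
```

Run:
```python
from h import *
s=env.state(); print(s['eef_pos'],s['tcp_rot'],s['joints'])
p,d,P=shot('wrist','w1.png'); np.save('w1.npy',P)
```

```text
[575.14291643  27.99594588 404.75688753] [3.14146396e+00 3.11060076e-04 2.87296771e-01] [-6.60252672e-02  4.21001968e-01  1.68212944e+00 -2.65012863e-04
  1.03870858e+00  1.21760875e+00]
```

View pics/w1.png

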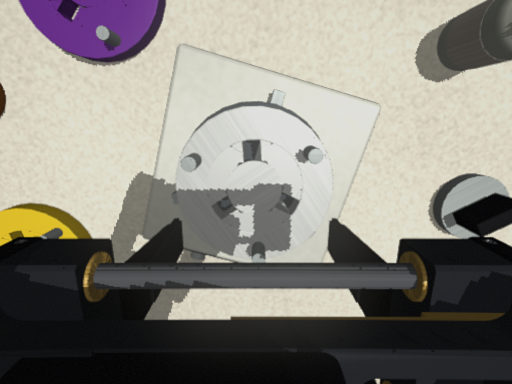

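The wrist view shows the carrier centred near (254,185), studs at (190,162), (316,154) and (258,250), a slot at (252,150), and index blocks at (277,97) and (197,256). I'll work out the angles from these.

Run:
```python
from h import *
from scipy.optimize import least_squares
P=np.load('w1.npy'); v,u=np.mgrid[:384,:512]
C0=np.array([575.7,29.5])
r=np.hypot(P[...,0]-C0[0],P[...,1]-C0[1])
top=P[(r<85)&(abs(P[...,2]-110)<6)]; print('top z',np.median(top[:,2]))
# circle fit on upper-edge points of top
ang=np.degrees(np.arctan2(top[:,1]-C0[1],top[:,0]-C0[0])); rr=np.hypot(*(top[:,:2]-C0).T)
E=[]
for a in range(-180,180,4):
    m=(abs(ang-a)<2)
    if m.sum()>20 and rr[m].max()>70: E.append(top[m][rr[m].argmax(),:2])
E=np.array(E)
f=least_squares(lambda x:np.hypot(E[:,0]-x[0],E[:,1]-x[1])-x[2],[*C0,80],loss='soft_l1'); print('circle',f.x,len(E))
for n,(uc,vc) in dict(s1=(190,162),s2=(316,154),s3=(258,247)).items():
    m=(abs(u-uc)<14)&(abs(v-vc)<14)&(P[...,2]>133)&(P[...,2]<143); q=P[m]; 
    c=(q.max(0)+q.min(0))/2; print(n,m.sum(),q.mean(0),c,np.degrees(np.arctan2(*(q.mean(0)[:2]-C0)[::-1])),np.hypot(*(q.mean(0)[:2]-C0)))
for n,(uc,vc) in dict(i1=(277,97),i2=(197,256)).items():
    print(n,P[vc,uc]); m=(abs(u-uc)<14)&(abs(v-vc)<12)&(P[...,2]>54)&(P[...,2]<75)&(r>87)&(r<101); q=P[m]
    if len(q): print(m.sum(),q.mean(0),np.ptp(q,axis=0),np.degrees(np.arctan2(*(q.mean(0)[:2]-C0)[::-1])))
```

```text
top z 108.86978566514838
circle [580.77155372  30.17447287  79.44092443] 88
s1 201 [591.98174155  94.10347513 136.76243231] [591.74415799  94.38411866 135.76501856] 75.85456734866702 66.62360022115878
s2 199 [630.44268204 -11.50014851 136.92181416] [630.48624836 -11.64847937 135.99516786] -36.831789041523706 68.39424986712261
s3 115 [522.33486187   8.40865717 136.42049924] [521.9097982    7.76037069 135.61641881] -158.43473078445254 57.38190228590224
i1 [672.9450554   31.61323007  65.7028017 ]
197 [668.88646719  31.38097484  66.94892785] [14.56548042 24.3879382  12.58256028] 1.1563619686710955
i2 [447.41365858  72.84292749  33.98748606]
```

```bash
python3 - <<'E'
from h import *
P=np.load('w1.npy'); p=cv2.imread('pics/w1.png').astype(int).sum(2)
C=np.array([581.2,30.2]); D=P[...,:2]-C; r=np.hypot(D[...,0],D[...,1]); a=np.degrees(np.arctan2(D[...,1],D[...,0]))
m=(r>88)&(r<99)&(P[...,2]>58)&(P[...,2]<74)
h,e=np.histogram(a[m],bins=np.arange(-180,181,3))
print([(int(x),int(n)) for x,n in zip(e,h) if n>3])
for lo,hi in [(-12,14),(108,132),(-132,-108)]:
    k=m&(a>lo)&(a<hi)
    if k.sum(): print(lo,k.sum(),a[k].mean(),np.median(a[k]),np.percentile(a[k],[3,97]),P[k].mean(0))
# slots: points below top inside r 28..48
m=(r>30)&(r<46)&(P[...,2]<103); h,e=np.histogram(a[m],bins=np.arange(-180,181,5)); print([(int(x),int(n)) for x,n in zip(e,h) if n>3])
E
python3 -c "
import cv2
i=cv2.imread('pics/w1.png')[80:280,150:360];cv2.imwrite('pics/w1c.png',cv2.resize(i,None,fx=2.9,fy=2.9,interpolation=2))"
```

```text
[(-6, 9), (-3, 50), (0, 49), (3, 25), (117, 17), (120, 17), (123, 8)]
-12 133 0.48381533502607166 0.5377636988391677 [-3.27815449  4.20557158] [674.5209911   30.98496607  65.91166477]
108 43 120.46092944605485 120.40859374026154 [117.08592669 124.33370072] [532.16601981 113.55761183  65.65682779]
[(-120, 15), (-115, 70), (-110, 30), (-105, 24), (-100, 9), (0, 5), (5, 38), (10, 41), (15, 36), (20, 38), (25, 38), (30, 42), (35, 8), (135, 10), (140, 25), (145, 19), (150, 55), (155, 24)]
```

View pics/w1c.png

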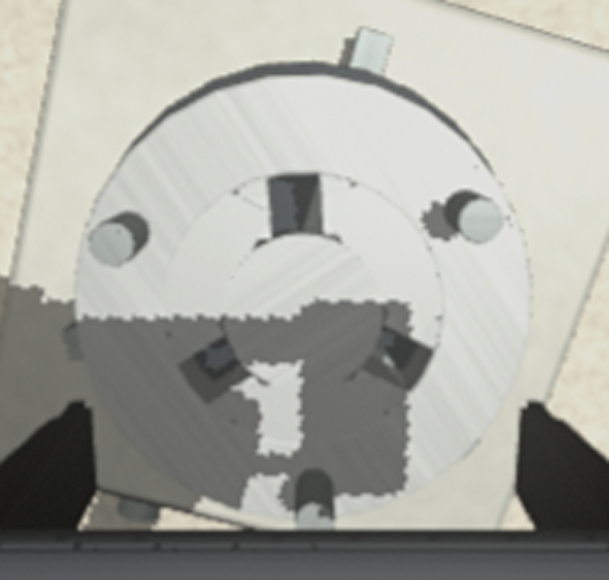

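The splines sit at 0.5° (mod 120) and the carrier's slots at about 20.1°, so the carrier has to turn by -19.6°. I'll straddle the stud at 200°, close on it and swing it round to 180.5°.

Call:
carry_out(series=[[-0.03, 0.0015, 0.02, -1.8, 1], [-0.06, 0.003, 0.04, -3.6, 0.8], [-0.06, 0.003, 0.06, -3.6, 0.6], [-0.06, 0.003, 0.08, -3.6, 0.5], [-0.06, 0.003, 0.09, -3.6, 0.5], [-0.06, 0.003, 0.097, -3.6, 0.5], [-0.06, 0.003, 0.097, -3.6, 0.5], [-0.06, 0.003, 0.097, -3.6, 0.3], [-0.06, 0.003, 0.097, -3.6, 0.2], [-0.06, 0.003, 0.097, -3.6, 0.1], [-0.06, 0.003, 0.097, -3.6, 0.1], [-0.06, 0.003, 0.097, -3.6, 0.1], [-0.06, 0.003, 0.097, -3.6, 0.1]])

```text
t: 3.65
eef_pos: [518.9, 9.1, 307.8]
tcp_rot: [3.141, -0.0, 0.352]
ft_force: [0.3, -0.7, 2.2]
opening: 0.14
grip_force: 30.0
```

Call:
carry_out(series=[[0.0001, -0.0026, 0, 2.3, 0.1], [0.0003, -0.0052, 0, 4.7, 0.1], [0.0006, -0.0078, 0, 7, 0.1], [0.001, -0.0104, 0, 9.4, 0.1], [0.0016, -0.0129, 0, 11.7, 0.1], [0.0022, -0.0154, 0, 14, 0.1], [0.0029, -0.0179, 0, 16.4, 0.1], [0.0037, -0.0203, 0, 18.7, 0.1], [0.0037, -0.0203, 0, 18.7, 0.1], [0.0037, -0.0203, 0, 18.7, 0.1]])

```text
t: 4.9
eef_pos: [515.5, 29.6, 307.8]
tcp_rot: [-3.141, -0.001, 0.026]
ft_force: [1.2, 3.1, 1.8]
opening: 0.138
grip_force: 30.0
```

Run:
```python
from h import *
s=env.state(); print(s['eef_pos'],s['tcp_rot'],s['ft_force'])
p,d,P=shot('wrist','w2.png'); np.save('w2.npy',P)
```

```text
[515.48031705  29.60872542 307.83055825] [-3.14138112e+00 -5.94180674e-04  2.60516544e-02] [1.1867198  3.05865017 1.80042522]
```

View pics/w2.png

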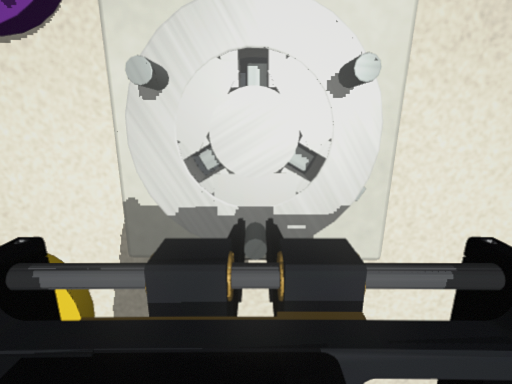

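The splines now sit centred in the slots, at (253,70), (210,160) and (303,158). I'll release the stud, lift, move over the centre, close the fingers and start to press.

Call:
carry_out(series=[[0, 0, 0, 0, 0.25], [0, 0, 0, 0, 0.4], [0, 0, 0, 0, 0.4], [0, 0, -0.02, 0, 0.4], [0, 0, -0.04, 0, 0.4], [0.02, 0, -0.04, 0, 0.2], [0.045, 0, -0.04, 0, 0], [0.063, 0, -0.04, 0, 0], [0.063, 0, -0.03, 0, 0], [0.063, 0, -0.015, 0, 0], [0.063, 0, -0.005, 0, 0], [0.063, 0, 0.003, 0, 0], [0.063, 0, 0.006, 0, 0], [0.063, 0, 0.008, 0, 0], [0.063, 0, 0.009, 0, 0], [0.063, 0, 0.01, 0, 0], [0.063, 0, 0.011, 0, 0], [0.063, 0, 0.012, 0, 0]])

```text
t: 7.2
eef_pos: [578.4, 31.0, 295.8]
tcp_rot: [3.141, -0.0, 0.025]
ft_force: [-1.3, -0.9, 4.9]
opening: 0.005
grip_force: 2.4
```

Call:
carry_out(series=[[0, 0, 0.001, 0, 0], [0, 0, 0.002, 0, 0], [0, 0, 0.003, 0, 0], [0, 0, 0.004, 0, 0], [0, 0, 0.005, 0, 0], [0, 0, 0.006, 0, 0], [0, 0, 0.007, 0, 0], [0, 0, 0.008, 0, 0]])

```text
t: 8.2
eef_pos: [578.4, 31.0, 287.8]
tcp_rot: [3.141, -0.0, 0.025]
ft_force: [-2.4, -0.5, 5.9]
opening: 0.008
grip_force: 2.8
```

Call:
carry_out(series=[[0, 0, 0.0005, 0, 0], [0, 0, 0.001, 0, 0], [0, 0, 0.0015, 0, 0], [0, 0, 0.0015, 0, 0]])

```text
t: 8.7
eef_pos: [578.4, 31.0, 286.9]
tcp_rot: [3.141, -0.001, 0.025]
ft_force: [-4.7, -0.3, 12.0]
opening: 0.007
grip_force: 6.0
```

Call:
carry_out(series=[[0, 0, 0.0003, 0, 0], [0, 0, 0.0003, 0, 0]])

```text
t: 8.95
eef_pos: [578.4, 31.0, 286.9]
tcp_rot: [3.141, -0.001, 0.025]
ft_force: [-3.9, -1.1, 15.1]
opening: 0.006
grip_force: 7.6
```

The carrier has bottomed: the force is up to 15 N with no further travel. I'll retract and check it.

Call:
carry_out(series=[[0, 0, -0.02, 0, 0], [0, 0, -0.06, 0, 0.3], [0, 0, -0.1, 0, 0.7], [0, 0, -0.12, 0, 1], [0, 0, -0.12, 0, 1]])

```text
t: 9.57
eef_pos: [578.4, 31.1, 406.8]
tcp_rot: [3.141, -0.003, 0.025]
ft_force: [-0.1, 0.0, -1.0]
opening: 0.363
grip_force: 0.0
```

```bash
cat > meas.py <<'E'
from h import *
s=env.state(); print(np.round(s['eef_pos'],1),np.round(s['tcp_rot'],3))
p,d,P=shot('wrist','w3.png'); np.save('w3.npy',P)
C=np.array([580.,30.2])
for _ in range(2):
    D=P[...,:2]-C; r=np.hypot(D[...,0],D[...,1]);a=np.degrees(np.arctan2(D[...,1],D[...,0]))
    S=[]
    for c in (60,-60,180):
        da=(a-c+180)%360-180
        k=(r>50)&(r<80)&(abs(da)<20)&(P[...,2]>113)&(P[...,2]<135)
        q=P[k]; top=q[q[:,2]>np.median(q[:,2])-3]; S.append(top.mean(0)); print(c,k.sum(),np.round(top.mean(0),1))
    S=np.array(S); C=S[:,:2].mean(0); print('C',C,'ang',[np.degrees(np.arctan2(*(x[:2]-C)[::-1])) for x in S])
for c in (0,60,120,180,240,300):
    da=(a-c+180)%360-180; k=(r<78)&(r>52)&(abs(da)<12)&(P[...,2]<108)&(P[...,2]>85); print(c,k.sum(),np.median(P[k][:,2]) if k.sum() else 0)
E
python3 meas.py
```

```text
[578.4  31.1 406.8] [ 3.141e+00 -3.000e-03  2.500e-02]
60 199 [611.6  88.8 123.5]
-60 197 [615.4 -23.8 123.6]
180 178 [517.   28.6 123.4]
C [581.36973601  31.21377373] ang [np.float64(62.25990344496707), np.float64(-58.21299649506888), np.float64(-177.68852747157266)]
60 199 [611.6  88.8 123.5]
-60 197 [615.4 -23.8 123.6]
180 178 [517.   28.6 123.4]
C [581.36973601  31.21377373] ang [np.float64(62.25990344496707), np.float64(-58.21299649506888), np.float64(-177.68852747157266)]
0 717 95.71201228130178
60 471 95.85762361273015
120 558 95.68692982808636
180 391 95.80684952851925
240 551 95.694944295673
300 450 95.8415455795008
```

The carrier is home: its top is level at 95.8 mm and the studs at 123.5. Next I'll work out the cap approach, and use the gripped-stud picture to find the wrist camera's sideways bias.

Run:
```python
from h import *
P=np.load('w2.npy'); v,u=np.mgrid[:384,:512]
k=(abs(u-256)<14)&(abs(v-232)<14)&(P[...,2]>133)&(P[...,2]<142); q=P[k]; print(k.sum(),q.mean(0),(q[:,1].max()+q[:,1].min())/2,'tcp 515.5 29.6 yaw .026')
k=(v<110)&(P[...,2]>133)&(P[...,2]<142)
for lo,hi in((0,256),(256,512)): q=P[k&(u>=lo)&(u<hi)];print(q.mean(0))
P=np.load('top0.npy'); m=(np.hypot(P[...,0]-409,P[...,1]+275)<60)&(P[...,2]>58)
q=P[m][:,:2].astype(np.float32); print(cv2.minAreaRect(q),q.mean(0))
```

```text
231 [521.10960321  28.75457341 136.55185411] 28.815434576822263 tcp 515.5 29.6 yaw .026
[610.40380463  88.1203178  136.94747035]
[614.49760574 -22.83272538 136.86813258]
((408.76702880859375, -274.9073486328125), (20.358243942260742, 57.57640075683594), 80.14129638671875) [ 409.2067  -274.54465]
```

Call:
carry_out(series=[[-0.03, 0.05, 0, 2, 1], [-0.06, 0.1, 0, 4, 1], [-0.09, 0.15, 0, 6, 1], [-0.12, 0.2, 0.01, 8, 1], [-0.15, 0.25, 0.03, 10, 1], [-0.18, 0.302, 0.059, 11.4, 1], [-0.18, 0.302, 0.059, 11.4, 1], [-0.18, 0.302, 0.059, 11.4, 1]])

```text
t: 10.62
eef_pos: [406.1, -275.4, 346.1]
tcp_rot: [-3.141, 0.001, -0.175]
ft_force: [0.3, 0.1, 0.2]
opening: 0.998
grip_force: 0.0
```

Run:
```python
from h import *
s=env.state(); print(np.round(s['eef_pos'],1),np.round(s['tcp_rot'],3),s['t'])
p,d,P=shot('wrist','w4.png'); np.save('w4.npy',P)
r=np.hypot(P[...,0]-409,P[...,1]+275)
m=(r<45)&(P[...,2]>57)&(P[...,2]<72)
q=P[m].astype(np.float32); print(m.sum(),np.median(q[:,2]),cv2.minAreaRect(q[:,:2]),q.mean(0))
c=np.array(cv2.minAreaRect(q[:,:2])[0])
k=(P[...,2]>13)&(P[...,2]<27); D=P[...,:2]-c; r=np.hypot(D[...,0],D[...,1]); k&=(r>22)&(r<52)
a=np.degrees(np.arctan2(D[...,1],D[...,0]))[k]; h,e=np.histogram(a,bins=np.arange(-180,181,10)); print([(int(x),int(n)) for x,n in zip(e,h) if n])
```

```text
[ 406.1 -275.4  346.1] [-3.141e+00  1.000e-03 -1.750e-01] 10.625Traceback (most recent call last):
  File "<stdin>", line 6, in <module>
cv2.error: OpenCV(4.12.0) /io/opencv/modules/imgproc/src/convhull.cpp:143: error: (-215:Assertion failed) total >= 0 && (depth == CV_32F || depth == CV_32S) in function 'convexHull'
```

View pics/w4.png

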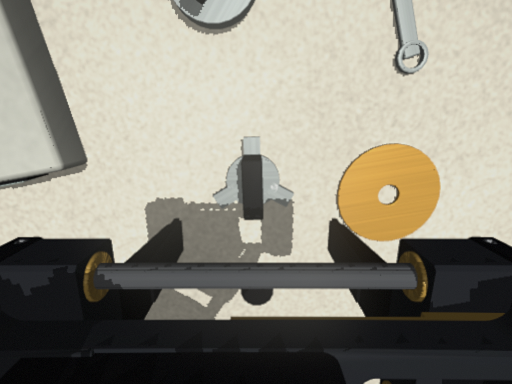

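The cap's handle runs from (252,155) to (252,218), and one arm at (252,145) points along tool +x, so cap x is about -10°. The turn to the slots is then about +12°.

Run:
```python
from h import *
P=np.load('w4.npy')
r=np.hypot(P[...,0]-409,P[...,1]+275)
m=(r<45)&(P[...,2]>57)&(P[...,2]<72)
q=np.ascontiguousarray(P[m][:,:2]).astype(np.float32).reshape(-1,1,2); print(m.sum(),np.median(P[m][:,2]),cv2.minAreaRect(q),P[m].mean(0))
ev=np.linalg.svd(P[m][:,:2]-P[m][:,:2].mean(0),full_matrices=False)[2][0]; print('pca',np.degrees(np.arctan2(ev[1],ev[0])))
c=np.array(cv2.minAreaRect(q)[0])
k=(P[...,2]>13)&(P[...,2]<27); D=P[...,:2]-c; r=np.hypot(D[...,0],D[...,1])
k&=(r>36)&(r<52)
a=np.degrees(np.arctan2(D[...,1],D[...,0]))
for t in (-10,110,-130):
    j=k&(abs((a-t+180)%360-180)<25); print(t,j.sum(),a[j].mean(),r[j].max())
```

```text
1249 63.83209804661692 ((412.4383850097656, -274.2901306152344), (19.956222534179688, 60.293087005615234), 81.50833129882812) [ 413.92903079 -274.54702749   63.79827812]
pca 171.6528371345434
-10 202 -8.80014669452707 48.67543610303044
110 173 110.89114111647463 48.44800386674756
-130 176 -127.54506109053422 48.7444344919369
```

Call:
carry_out(series=[[0.003, -0.002, 0.03, -1.5, 1], [0.003, -0.002, 0.06, -1.5, 0.8], [0.003, -0.002, 0.09, -1.5, 0.7], [0.003, -0.002, 0.115, -1.5, 0.6], [0.003, -0.002, 0.127, -1.5, 0.6], [0.003, -0.002, 0.127, -1.5, 0.4], [0.003, -0.002, 0.127, -1.5, 0.2], [0.003, -0.002, 0.127, -1.5, 0.1], [0.003, -0.002, 0.127, -1.5, 0.1], [0.003, -0.002, 0.127, -1.5, 0.1], [0.003, -0.002, 0.127, -1.5, 0.1], [0.003, -0.002, 0.127, -1.5, 0.1]])

```text
t: 12.18
eef_pos: [409.4, -273.9, 220.4]
tcp_rot: [3.141, -0.001, -0.148]
ft_force: [-1.0, 0.7, 7.1]
opening: 0.211
grip_force: 30.0
```

Call:
carry_out(series=[[0, 0, -0.03, 0, 0.1], [0, 0, -0.08, 0, 0.1], [0, 0, -0.13, 0, 0.1], [0.015, -0.04, -0.15, -1, 0.1], [0.031, -0.084, -0.15, -2, 0.1], [0.047, -0.126, -0.15, -4, 0.1], [0.062, -0.168, -0.15, -6, 0.1], [0.078, -0.21, -0.15, -8, 0.1], [0.094, -0.252, -0.15, -9, 0.1], [0.108, -0.292, -0.15, -10, 0.1], [0.118, -0.317, -0.15, -10.7, 0.1], [0.1218, -0.3277, -0.15, -10.7, 0.1], [0.1218, -0.3277, -0.135, -10.7, 0.1], [0.1218, -0.3277, -0.12, -10.7, 0.1], [0.1218, -0.3277, -0.12, -10.7, 0.1], [0.1218, -0.3277, -0.12, -10.7, 0.1]])

```text
t: 14.18
eef_pos: [578.0, 31.8, 339.9]
tcp_rot: [3.142, 0.0, 0.038]
ft_force: [-0.2, -0.7, -3.3]
opening: 0.21
grip_force: 30.0
```

Run:
```python
from h import *
s=env.state(); print(np.round(s['eef_pos'],1),np.round(s['tcp_rot'],3),s['t'],s['opening'])
p,d,P=shot('wrist','w5.png'); np.save('w5.npy',P)
```

```text
[578.   31.8 339.9] [3.142 0.    0.038] 14.175 0.2099937883516458
```

View pics/w5.png

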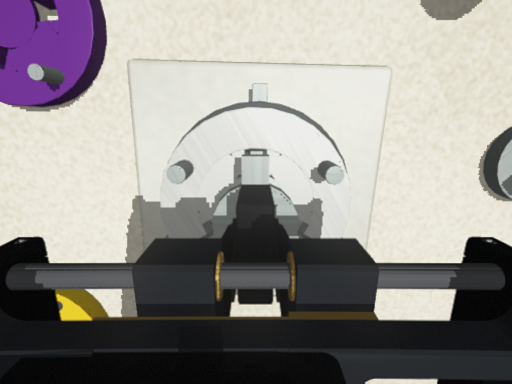

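The cap hovers over the carrier, with its front arm at (256,170) in line with the front slot at (255,152). I'll compare the arm with the studs numerically.

Run:
```python
from h import *
P=np.load('w5.npy'); v,u=np.mgrid[:384,:512]
S=[]
for uc,vc in ((178,173),(333,173)):
    k=(abs(u-uc)<16)&(abs(v-vc)<16)&(P[...,2]>119)&(P[...,2]<129); S.append(P[k].mean(0)); print('stud',k.sum(),S[-1])
a,b=S[0][:2],S[1][:2]; m=(a+b)/2; t=(a-b)/np.linalg.norm(a-b); n=np.array([t[1],-t[0]])
print('C',m-n*32.5,'slot angle',np.degrees(np.arctan2(n[1],n[0])),np.linalg.norm(a-b))
k=(abs(u-256)<24)&(v>150)&(v<184)&(P[...,2]>132)&(P[...,2]<146); q=P[k]
print('arm',k.sum(),q.mean(0),q.max(0),q.min(0))
for vv in range(152,184,4):
    j=k&(v==vv)
    if j.sum()>3: print(vv,u[j].min(),u[j].max(),P[j].mean(0).round(1))
```

```text
stud 318 [611.81095251  88.33605182 123.46499855]
stud 319 [615.67446141 -23.37665056 123.41491449]
C [581.26212577  31.35638151] slot angle 1.9807466562347609 111.77949085416391
arm 816 [619.80868099  32.41189713 138.38086134] [629.05325183  41.61385981 140.33158965] [609.5450954   22.18460283 132.00393557]
156 242 269 [628.2  32.8 138.4]
160 242 269 [625.7  32.7 138.6]
164 242 269 [623.1  32.6 138.5]
168 242 269 [620.4  32.5 138.2]
172 242 269 [617.8  32.4 138.5]
176 242 269 [615.1  32.3 138.3]
180 242 269 [612.5  31.9 138.3]
```

The cap and carrier centres agree within 0.5 mm and the angles within 0.2°, so I'll lower the cap.

Call:
carry_out(series=[[0, 0, 0.01, 0, 0.1], [0, 0, 0.018, 0, 0.1], [0, 0, 0.021, 0, 0.1], [0, 0, 0.023, 0, 0.1], [0, 0, 0.025, 0, 0.1], [0, 0, 0.027, 0, 0.1], [0, 0, 0.027, 0, 0.1]])

```text
t: 15.1
eef_pos: [578.0, 32.3, 312.8]
tcp_rot: [3.142, 0.0, 0.039]
ft_force: [-0.4, 0.1, -3.6]
opening: 0.211
grip_force: 30.0
```

Call:
carry_out(series=[[0, 0, 0.0015, 0, 0.1], [0, 0, 0.003, 0, 0.1], [0, 0, 0.004, 0, 0.1], [0, 0, 0.005, 0, 0.1], [0, 0, 0.0055, 0, 0.1]])

```text
t: 15.72
eef_pos: [578.0, 32.3, 307.3]
tcp_rot: [3.142, 0.0, 0.039]
ft_force: [-0.1, 0.4, -3.4]
opening: 0.206
grip_force: 30.0
```

Call:
carry_out(series=[[0, 0, 0.0005, 0, 0.1], [0, 0, 0.001, 0, 0.1], [0, 0, 0.001, 0, 0.1]])

```text
t: 16.1
eef_pos: [577.9, 32.3, 306.9]
tcp_rot: [3.141, -0.0, 0.039]
ft_force: [-2.2, -0.4, 4.6]
opening: 0.212
grip_force: 30.0
```

The cap is seated: the force changed sign at the expected height. I'll release it and rise.

Call:
carry_out(series=[[0, 0, 0, 0, 0.3], [0, 0, 0, 0, 0.4], [0, 0, 0, 0, 0.45], [0, 0, 0, 0, 0.45], [0, 0, -0.02, 0, 0.45], [0, 0, -0.05, 0, 0.5], [0, 0, -0.1, 0, 0.8], [0, 0, -0.13, 0, 1], [0, 0, -0.13, 0, 1]])

```text
t: 17.23
eef_pos: [577.9, 32.4, 438.5]
tcp_rot: [3.141, -0.004, 0.039]
ft_force: [-1.2, 0.5, -0.9]
opening: 0.759
grip_force: 0.0
```

Run:
```python
from h import *
s=env.state(); print(np.round(s['eef_pos'],1),s['t'],s['ft_force'])
p,d,P=shot('wrist','w6.png')
C=np.array([581.3,31.3]); D=P[...,:2]-C; r=np.hypot(*np.moveaxis(D,-1,0)); a=np.degrees(np.arctan2(D[...,1],D[...,0]))
for t in (2,122,242):
    k=(abs((a-t+180)%360-180)<8)&(r>34)&(r<46)&(P[...,2]>85)&(P[...,2]<130); print('arm',t,k.sum(),np.median(P[k][:,2]))
for t in (0,60,120,240,300):
    k=(abs((a-t+180)%360-180)<8)&(r>52)&(r<76)&(P[...,2]>85)&(P[...,2]<108); print('disc',t,k.sum(),np.median(P[k][:,2]))
k=(r<40)&(P[...,2]>140); print('handle',P[k].mean(0))
```

```text
[577.9  32.4 438.5] 17.225 [-1.1956359   0.54889624 -0.92001084]
arm 2 109 105.510600986626
arm 122 96 105.59778974698122
arm 242 94 105.40854843245123
disc 0 362 95.7477108819071
disc 60 208 95.81251065798037
disc 120 283 95.57823376090852
disc 240 275 95.57880484528187
disc 300 168 95.870999691854
handle [600.50239947  31.77977942 346.02780577]
```

View pics/w6.png

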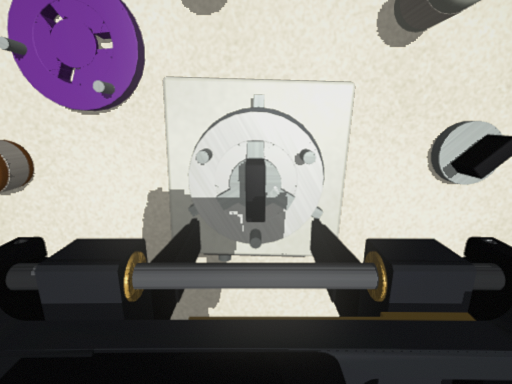

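The cap at (256,185) lies flat. Its arm tops are at 105.5 mm, 10 mm over the carrier top at 95.7 as they should be when home, and the gripper is clear. I'll hand the job in.

```bash
python3 -c "
from cell import env
print(env.job_done())"
```

```text
the job is handed in; nothing more can be done
None
```

The job is handed in at about 17 s: the carrier was turned about 19° and pressed fully home, then the cap was set on it with its lugs in the slots and lying flat, the gripper is clear and no bystander was touched; the result of the judging was not shown.

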